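# Clear up after filing a cuff

## Task

Clear the jeweller's bench after filing: hang the wide silver cuff that stands astride the file over the bar of the wire rail, open side down, and lay the file in the middle of its sloped wire rest, the end of its handle down at the foot stop and its blade raised in the upper fork. Leave the other things on the bench where they are.

Things in the scene. Friction and masses are not known exactly. Their poses are not given: they have to be found in the camera images.
- file: Flat file lying on the bench. Wooden handle 24 wide, 22 high, 115 long; brass ferrule 14 long; dark steel blade 14 wide, 5 thick, 120 long, its underside 8.5 above the handle's underside. Origin: in the handle's underside, 95 from the handle's end, 20 behind its front, near the balance point; x along the file to the blade's tip (at x = 150), z up out of the handle's top. All mm; 110 g.
- cuff: Wide cuff: open oval bracelet of bright silver, rigid band 3.5 thick, 30 wide; 60 across outside, 48 high, 120 g. Starts standing on its two ends like an arch astride the file's blade. Opening between the ends, at the bottom: 35. Flanks flat and upright from 13 to 30 height. Origin: on the bench below the crown; x along the oval's axis (the band's width), y across, z up through the crown. mm.
- cuff_crown (a point): Middle of the inner face of the cuff's crown, 44.7 mm above the cuff's origin (flat over 18 mm of y).
- rail: Wire rail, fixed: a straight steel bar of 12 mm diameter along x, its axis 150 mm above the bench, on two posts at x = -80 and +80 mm, on a dark wooden base 200 x 80 x 12 mm. Origin: centre of the base's underside, below the bar's middle.
- rest: Sloped file rest, fixed: dark wooden base 200 x 90 x 12 mm, two steel wire forks and a wooden foot stop at the low (-x) end. It holds the file along its +x, rising 28 degrees, handle low. Origin: centre of the base's underside; x towards the high end.
- rest_seat (a point): Where the origin of the seated file belongs: 85 mm above the rest's origin. From here 60 mm down the slope is the lower fork (10 mm round crossbar under the handle, prongs 34 apart inside, rising 22 above it); 95 up the slope the upper fork (crossbar under the blade, prongs 28 apart inside); 98 down the slope the face of the foot stop, 3 clear of the handle's end.
- small_cuff: Narrow cuff, a bystander: same shape, band 12 mm wide, 50 mm across, 40 mm high. Origin on the bench below its crown.
- dish: Shallow round steel dish with findings, 72 mm across, 16 mm high, a bystander. Origin under its centre.
- bench_block: Square steel block 65 x 65 x 22 mm, a bystander. Origin under its centre.
- pliers: Steel pliers lying flat, about 125 x 55 x 12 mm, a bystander. Origin under the joint, x towards the jaws.

How it is judged:
At the end, for the whole second after the job is handed in: Cuff hanging still on the bar: inner crown within 65 mm of the bar middle along it, 14 sideways, -7 to +16 above its axis, in line within 0.3 rad, tilt under 0.4. File still in the rest: origin x -14 to 20, y within 12, height 72 to 105 mm; slope 21 to 35 deg, right side up, in line within 0.2 rad (x of cuff_crown in the frame of rail between -0.065 and 0.065 m and y of cuff_crown in the frame of rail between -0.014 and 0.014 m and z of cuff_crown in the frame of rail between 0.143 and 0.166 m and angle between the x axis of cuff and the x axis of rail, either way round below 0.3 rad and angle between cuff's own z axis and vertical below 0.4 rad and contact force between cuff and rail above 0.3 N and linear speed of each of cuff, file below 0.03 m/s and x of file in the frame of rest between -0.014 and 0.02 m and y of file in the frame of rest between -0.012 and 0.012 m and z of file in the frame of rest between 0.072 and 0.105 m and angle between file's own x axis and vertical between 0.96 and 1.2 rad and angle between file's own z axis and vertical below 0.7 rad and angle between the y axis of file and the y axis of rest, either way round below 0.2 rad and contact force between file and rest above 0.3 N); the robot touches nothing.
It fails at once if another loose thing (narrow cuff, dish, block, pliers) is moved more than 30 mm (distance of any of small_cuff, dish, bench_block, pliers from where it was at the start of the episode above 0.03 m).
It also fails if it takes over 58 s, if anything falls off the work surface, if the arm or the gripper's body presses on something with over 40 N, if the wrist force passes 120 N, or if a joint passes its speed limit or range.

## Robot

A 7-joint arm with a two-finger parallel gripper is mounted at the origin on the work surface. World frame = base frame: x ahead of the robot, y to its left, z up, the work surface at z = 0. Lengths are in m, angles in rad, forces in N, time in s.
With the tool pointing down it reaches from about 0.375 to 0.925 m from the base axis. Payload 3.1 kg.
Tool frame: the origin (TCP) lies midway between the tips of the shut fingers; the grasp point (between the pads) lies 19 mm behind it; z points along the fingers, y is the line along which they close (so a half turn about z gives the same grasp; the last joint's range is limited). The gripper opens to 85 mm and grips with 20 to 120 N. Pads are 22 mm wide; open, the fingers measure 114 mm over their backs; the gripper's body (76 mm by 85 mm) begins 54 mm behind the grasp point. The pads swing forward as they close: fully open they stand 13 mm farther back than shut.
Start: joints at [1.206, 0.383, 0.044, 1.598, -0.018, 1.161, -0.05], TCP at [0.171, -0.627, 0.231] pointing down, gripper open.
Joint ranges: [-2.61, 2.61], [-0.41, 2.15], [-1.48, 1.57], [0, 2.5], [-1.57, 4.71], [0.05, 1.97], [-2.85, 2.85]. Speed limits (rad/s): [2.79, 2.79, 3.14, 3.14, 3.14, 3.14, 3.14].

## Interface

Orientations are given as a unit quaternion [x, y, z, w].
In Python, from station import arm gives the robot as it stands. The module is installed in compiled form; this text tells all that it offers.
- The arm moves only by the shell command python3 -m creep 'ROWS' [OPENING]. ROWS is a JSON object of lists of equal length, an entry for each row: "dp": the shift along the tool's x, y, z normalised to -1 to 1, where 1 is 4 cm, a list of three; "turn": the turn about the tool's z normalised to -1 to 1, where 1 is 4 degrees. In form: {"dp": [[x, y, z], ...], "turn": [turn, ...]}. A call has 1 to 20 rows; each row shifts and turns the commanded pose from where the row before left it, along the tool's axes as they then stand; what a row does not reach is not made up. A row lasts 1/12 s, in which the tool goes at most 41.7 mm and 7.16 degrees, less where a joint would pass 70% of its speed; a pose out of reach is approached as far as the arm can. A call with a number of a shift or a turn outside -1 to 1 is refused whole. A call with a gripper value outside its range is refused whole. OPENING is the closure, from 0 (fully open) to 1 (shut), set as the call begins (- or left out, the last holds). The fingers move at their own pace and stop on an object; the grip force is fixed at half the most. Time passes only in rows, so rows that do not move let the fingers close. It gives the time, the measured TCP pose, the force, the opening and the grip force at its end, in the units of the state.
- arm.get_state(): the state, without advancing time (a new reading comes with each control period).
- arm.camera(name): name is "scene" or "top"; returns the picture (400x640x3 uint8, red, green, blue); there is no depth.
- arm.camera_model(name): a dict with "fx", "fy", "cx", "cy" (pixels), "R" (3x3) and "t" (3): a world point X has camera coordinates R X + t. Camera axes: x right, y down, z forward; pixel columns grow to the right and rows downward; lengths in m; the calibration is good to about 2 mm. A picture is of the moment at which its call begins. camera_model takes no time and is no camera call.
- arm.finish_job(): hands the job in; it is judged then, once.
The state is a dict: "t": time; "joint_positions": joint angles; "qvel": joint speeds; "joint_torque": joint torques, N m; "tool_pos": TCP position; "ee_rot": TCP orientation; "wrist_force": force on the tool from outside, world axes, zero at the start; "moment": the same for the moment, N m; "gripper_width": finger opening in m; "gripper_force": force on a finger pad.
Only numpy, scipy, OpenCV 4.12 (cv2) and the standard library are available. Lean on these libraries where they do the work, as an engineer would, in place of code of your own. Each camera call takes 0.05 s, during which the arm holds its last target. There are 200 camera calls.

## Working session

There is one attempt and no reset: what is moved stays moved. The work goes in short steps, Python scripts to look and compute and a shell command to move; the robot and the scene stay as the last step left them, time stands still between calls to the robot, and variables do not carry over. Pictures are saved under pics/ and viewed, at most 10 in all, crops included, and the job is handed in when it is done.

```bash
mkdir -p pics; python3 - <<'E'
from station import arm
import cv2,numpy as np
for n in("scene","top"):
    im=arm.camera(n); cv2.imwrite(f"pics/{n}0.png",im[:,:,::-1]); m=arm.camera_model(n)
    print(n,m["fx"],m["cx"],m["cy"],np.round(m["R"],3).tolist(),np.round(m["t"],3).tolist(), np.round(-np.array(m["R"]).T@np.array(m["t"]),3))
s=arm.get_state(); print({k:np.round(v,3).tolist() for k,v in s.items()})
E
```

```text
scene 491.8722664981965 315.9283848755647 199.41546410323582 [[-0.297, 0.955, 0.013], [0.716, 0.232, -0.658], [-0.632, -0.186, -0.753]] [0.184, -0.353, 1.539] [1.28  0.192 0.924]
top 471.9788812563465 319.3649140411962 201.52112680916102 [[0.027, -1.0, 0.008], [-0.989, -0.028, -0.143], [0.143, -0.004, -0.99]] [-0.003, 0.573, 1.115] [0.407 0.018 1.185]
{'t': 0.1, 'joint_positions': [1.206, 0.384, 0.044, 1.599, -0.018, 1.161, -0.05], 'qvel': [-0.003, -0.002, 0.002, -0.003, 0.0, 0.001, -0.0], 'joint_torque': [0.002, -43.473, 1.029, -25.045, 0.011, 0.005, -0.0], 'tool_pos': [0.171, -0.626, 0.23], 'ee_rot': [0.991, 0.133, -0.0, -0.001], 'wrist_force': [0.425, -0.228, -0.507], 'moment': [0.025, -0.009, 0.002], 'gripper_force': 0.0, 'gripper_width': 0.085}
```

View pics/scene0.png

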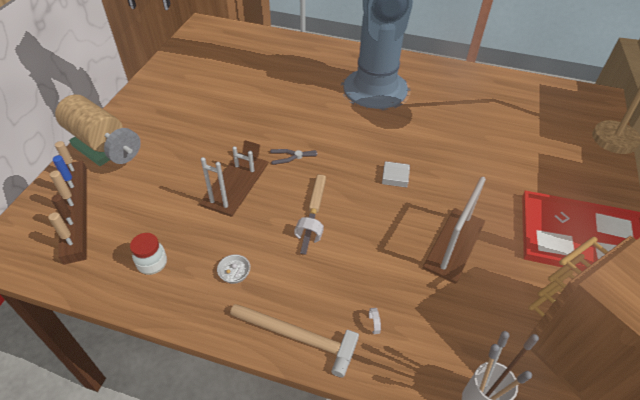

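View pics/top0.png

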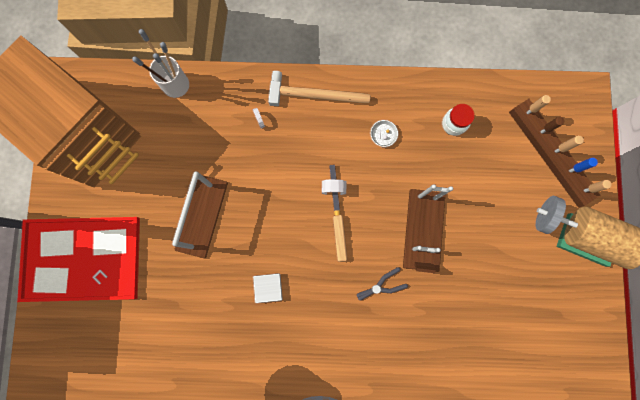

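The scene view shows the file (handle 322,180 to tip 303,252) with the cuff at (310,230), the rest at (235,180) and the rail at (465,220). In the top view the file runs (342,260) to (333,167), with the cuff at (334,186), the rest at (427,230) and the rail at (200,215). I'll enlarge both.

```bash
python3 - <<'E'
import cv2,numpy as np
def crop(n,x,y,w,h,s):
    im=cv2.imread(f"pics/{n}0.png")[y:y+h,x:x+w]; o=cv2.resize(im,None,fx=s,fy=s,interpolation=cv2.INTER_CUBIC)
    for k in range(0,w,20): cv2.putText(o,str(x+k),(k*s,8),0,.3,(255,255,255),1); cv2.line(o,(k*s,10),(k*s,16),(255,255,255),1)
    for k in range(10,h,10): cv2.putText(o,str(y+k),(0,k*s+3),0,.3,(255,255,255),1)
    return o
a=crop("top",300,155,160,125,4); b=crop("top",165,155,70,125,4)
cv2.imwrite("pics/c1.png",cv2.resize(np.hstack([a,b[:, :160]]),None,fx=1,fy=1))
a=crop("scene",195,135,140,130,4); b=crop("scene",425,170,60,130,4)
cv2.imwrite("pics/c2.png",np.hstack([a,b]))
cv2.imwrite("pics/c1.png",np.hstack([crop("top",320,155,130,125,4),crop("top",165,155,70,125,4)]))
E
```

```text
(no output)
```

View pics/c1.png

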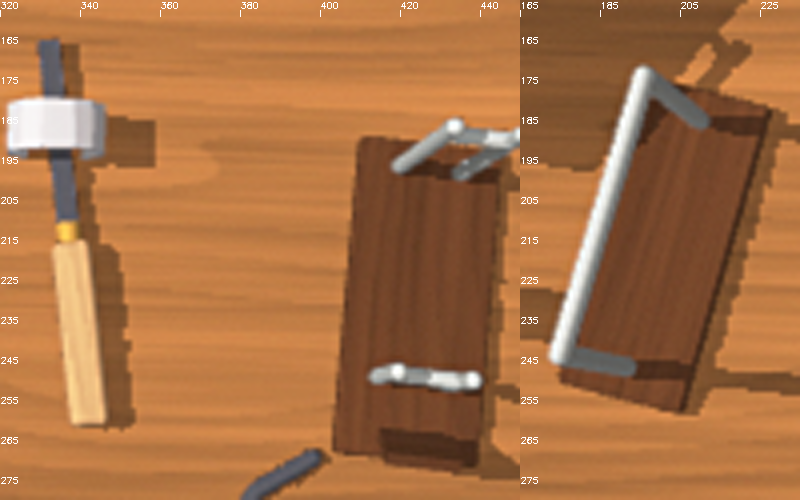

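View pics/c2.png

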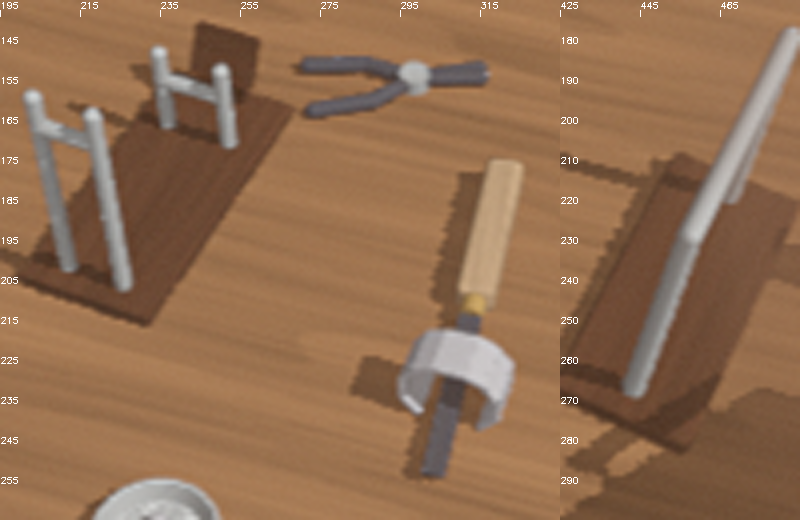

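The crops show the bar's ends (top 195.8,173 and 175,244; scene 483,178 and 457.5,229), the four prong tips, the foot stop at the near (robot) end, and the file with the cuff astride its blade. I'll triangulate these points.

```bash
cat > h.py <<'E'
from station import arm
import cv2,numpy as np
M={n:arm.camera_model(n) for n in("scene","top")}
def ray(n,uv):
    m=M[n];R=np.array(m["R"]);t=np.array(m["t"])
    d=R.T@np.array([(uv[0]-m["cx"])/m["fx"],(uv[1]-m["cy"])/m["fy"],1]);return -R.T@t,d/np.linalg.norm(d)
def plane(n,uv,z):
    c,d=ray(n,uv);return c+d*(z-c[2])/d[2]
def tri(a,b):
    c1,d1=ray("top",a);c2,d2=ray("scene",b)
    s=np.linalg.lstsq(np.c_[d1,-d2],c2-c1,rcond=None)[0];p,q=c1+s[0]*d1,c2+s[1]*d2
    return np.round(np.r_[(p+q)/2,np.linalg.norm(p-q)],4)
E
python3 - <<'E'
from h import *
for k,a,b in [("rail far",(195.8,173),(457.5,228.8)),("rail near",(175,244.3),(483.3,178)),
 ("upL",(434,186.8),(218,164.3)),("upR",(449.8,189.5),(203,159.5)),("loL",(419.5,247.5),(250,152.8)),("loR",(438.5,250),(235,148.3)),
 ("hend",(342.3,261),(321.3,175.5)),("hfront",(337.5,215.5),(314,209)),("tip",(332,165),(303,253.5)),("crown",(334,185.8),(309,222.5))]:
    print(k,tri(a,b))
im=cv2.imread("pics/top0.png");hsv=cv2.cvtColor(im,cv2.COLOR_BGR2HSV).astype(int)
roi=np.zeros(im.shape[:2],bool);roi[160:270,318:352]=1
H,S,V=hsv[...,0],hsv[...,1],hsv[...,2]
for k,m,z in[("cuff",(S<50)&(V>190),.048),("handle",(V>190)&(S>60)&(S<125),.022),("blade",(V<130)&(S<90),.0135)]:
    m=(m&roi).astype(np.uint8);c=max(cv2.findContours(m,0,2)[0],key=cv2.contourArea)
    r=cv2.minAreaRect(c);p=[plane("top",q,z) for q in cv2.boxPoints(r)];p=np.array(p)[:,:2]
    e=p[1]-p[0],p[2]-p[1];print(k,r,"ctr",p.mean(0).round(4),[(round(np.linalg.norm(x),4),round(np.degrees(np.arctan2(x[1],x[0])),1)) for x in e])
E
```

```text
rail far [0.6144 0.2929 0.1455 0.0016]
rail near [0.4539 0.3297 0.1449 0.0042]
upL [ 0.5971 -0.2396  0.1483  0.0039]
upR [ 0.5927 -0.2768  0.1474  0.0007]
loL [ 0.4653 -0.2243  0.0693  0.0034]
loR [ 0.4604 -0.2684  0.0679  0.0055]
hend [ 0.4301 -0.0463  0.0093  0.003 ]
hfront [ 0.5429 -0.0313  0.0083  0.0044]
tip [ 0.673  -0.0156  0.0045  0.0024]
crown [ 0.6124 -0.0207  0.0426  0.0021]
cuff ((332.0, 185.5), (11.0, 20.0), 90.0) ctr [ 0.6123 -0.0167] [(np.float64(0.049), np.float64(-88.4)), (np.float64(0.0273), np.float64(-178.8))]
handle ((339.26715087890625, 237.7876739501953), (45.380855560302734, 8.531810760498047), 83.9909896850586) ctr [ 0.487  -0.0384] [(np.float64(0.0212), np.float64(-82.4)), (np.float64(0.1117), np.float64(-172.9))]
blade ((335.55487060546875, 200.49391174316406), (17.669044494628906, 5.190281867980957), 83.6598129272461) ctr [ 0.5806 -0.0275] [(np.float64(0.0131), np.float64(-82.0)), (np.float64(0.0448), np.float64(-172.5))]
```

```bash
python3 - <<'E'
from h import *
o=.375
def T(u,v,z): return plane("top",(u-o,v-o),z)[:2]
ang=lambda d:round(np.degrees(np.arctan2(d[1],d[0])),2)
f,n=T(195.8,173,.15),T(175,244.3,.15);print("rail top@.15",f,n,(f+n)/2,ang(f-n),np.linalg.norm(f-n))
for z in(.012,):
    a,b,c=T(227.5,181.3,z),T(206.3,258,z),T(175,250.5,z)
    print("rail base ctr",(a+c)/2,"yaw",ang(a-b),np.linalg.norm(a-b),np.linalg.norm(b-c))
    a,b,c=T(410,189.2,z),T(403.2,268,z),T(438.8,272,z)
    print("rest base ctr",(a+c)/2,"yaw",ang(a-b),np.linalg.norm(a-b),np.linalg.norm(b-c))
L=.085; 
for z in(.145,.15,.155):
  u=[T(434,186.8,z),T(449.8,189.5,z)];print("up",z,sum(u)/2,ang(u[0]-u[1])-90)
for z in(.070,.076,.082):
  u=[T(419.5,247.5,z),T(438.5,250,z)];print("lo",z,sum(u)/2,ang(u[0]-u[1])-90)
for k,a,b in [("rail far",(195.8,173),(457.5,228.8)),("rail near",(175,244.3),(483.3,178)),("upL",(434,186.8),(218,164.3)),("loL",(419.5,247.5),(250,152.8)),("tip",(332,165),(303,253.5)),("hfr",(337.5,215.5),(314,209)),("crown",(334,185.8),(309,222.5)),
 ("benchpt rest corner",(444,272),(1,1))][:-1]:
    print(k,tri(np.array(a)-o,np.array(b)-o))
im=cv2.imread("pics/top0.png");hsv=cv2.cvtColor(im,cv2.COLOR_BGR2HSV).astype(int);S,V=hsv[...,1],hsv[...,2]
m=((S<60)&(V>125)).astype(np.uint8);m[:172]=0;m[200:]=0;m[:,:316]=0;m[:,352:]=0
c=max(cv2.findContours(m,0,2)[0],key=cv2.contourArea);print(cv2.minAreaRect(c),cv2.boundingRect(c))
for v in range(177,196):
    x=np.flatnonzero(m[v]); print(v,(x.min(),x.max()) if len(x) else None,end=' ')
print("\ncuff",plane("top",(333.75,185.5),.048),plane("top",(333.75,185.5),.022))
print("file",T(342.3,261,.022),T(337.5,215.5,.022),T(332,165,.0135))
E
```

```text
rail top@.15 [0.61436125 0.29181034] [0.45465508 0.32687166] [0.53450817 0.309341  ] -12.38 0.16350950111847196
rail base ctr [0.53430377 0.30704167] yaw -12.13 0.19789915273968606 0.07990121915390967
rest base ctr [ 0.51328579 -0.24949466] yaw -4.87 0.1983465062977388 0.08814987031353093
up 0.145 [ 0.59660643 -0.25928058] -8.25
up 0.15 [ 0.59569746 -0.25794775] -8.25
up 0.155 [ 0.59478849 -0.25661492] -8.25
lo 0.07 [ 0.46426185 -0.24734471] -5.920000000000002
lo 0.076 [ 0.46395637 -0.24591707] -5.920000000000002
lo 0.082 [ 0.46365089 -0.24448943] -5.920000000000002
rail far [6.149e-01 2.926e-01 1.473e-01 1.000e-04]
rail near [0.4547 0.3292 0.1468 0.0027]
upL [ 0.5979 -0.2391  0.1501  0.0024]
loL [ 0.4663 -0.2238  0.0713  0.0017]
tip [ 0.6736 -0.0154  0.0068  0.0007]
hfr [ 0.5437 -0.0311  0.0105  0.0026]
crown [ 6.131e-01 -2.050e-02  4.470e-02  5.000e-04]
((333.5, 186.5), (15.0, 23.0), 90.0) (322, 179, 24, 16)
177 None 178 None 179 (np.int64(331), np.int64(335)) 180 (np.int64(323), np.int64(342)) 181 (np.int64(322), np.int64(345)) 182 (np.int64(322), np.int64(345)) 183 (np.int64(322), np.int64(345)) 184 (np.int64(322), np.int64(345)) 185 (np.int64(322), np.int64(345)) 186 (np.int64(322), np.int64(345)) 187 (np.int64(322), np.int64(345)) 188 (np.int64(322), np.int64(345)) 189 (np.int64(322), np.int64(345)) 190 (np.int64(322), np.int64(345)) 191 (np.int64(322), np.int64(345)) 192 (np.int64(322), np.int64(345)) 193 (np.int64(324), np.int64(343)) 194 (np.int64(341), np.int64(342)) 195 None 
cuff [ 0.61237171 -0.02095862  0.048     ] [ 0.61705563 -0.02185023  0.022     ]
file [ 0.43100546 -0.04608621] [ 0.54268835 -0.03191433] [ 0.67220958 -0.01552988]
```

```bash
cat > d.py <<'E'
import sys
from h import *
from scipy.spatial.transform import Rotation as Ro
s=arm.get_state();R=Ro.from_quat(s["ee_rot"]).as_matrix();p=np.array(s["tool_pos"])
print("t",round(s["t"],2),"p",p.round(4),"yaw",round(np.degrees(np.arctan2(R[1,0],R[0,0])),2),"tz",R[:,2].round(3),"w",round(s["gripper_width"],4),"F",np.round(s["wrist_force"],1),"q7",round(s["joint_positions"][6],2))
if len(sys.argv)>4:
    g=np.array(list(map(float,sys.argv[1:4])));y=float(sys.argv[4])
    a=np.radians(y);Q=np.array([[np.cos(a),np.sin(a),0],[np.sin(a),-np.cos(a),0],[0,0,-1]])
    print("turn rows",round((np.degrees(np.arctan2(R[1,0],R[0,0]))-y)/4,3)," then units",((Q.T@(g-p))/.04).round(3))
E
python3 -m creep '{"dp":[[0,0,0],[0,0,0],[0,0,0],[0,0,0],[0.4,-0.5,0],[0.48,-0.61,0],[0.48,-0.61,0],[0.48,-0.61,0],[0.48,-0.61,0],[0.48,-0.61,0],[0.48,-0.61,0],[0.48,-0.61,0],[0.48,-0.61,0],[0.48,-0.61,0],[0.48,-0.61,0],[0.48,-0.61,0],[0.48,-0.61,0],[0.48,-0.61,0],[0.48,-0.61,0],[0.48,-0.61,0]],"turn":[0.83,0.83,0.83,0.83,0,0,0,0,0,0,0,0,0,0,0,0,0,0,0,0]}' 0
python3 d.py .6124 -.0215 .12 2
```

```text
t: 1.77
tool_pos: [0.4619, -0.2291, 0.2309]
ee_rot: [1.0, 0.017, -0.0, -0.0]
wrist_force: [-0.7, -0.6, 0.1]
gripper_width: 0.0852
gripper_force: 0.0
t 1.77 p [ 0.4619 -0.2291  0.2309] yaw 2.0 tz [-0.001  0.    -1.   ] w 0.0852 F [-0.7 -0.6  0.1] q7 -1.19
turn rows 0.001  then units [ 3.942 -5.056  2.772]
```

```bash
python3 -m creep '{"dp":[[0.5,-0.6,0.3],[0.5,-0.6,0.4],[0.5,-0.6,0.4],[0.5,-0.6,0.4],[0.5,-0.6,0.4],[0.5,-0.6,0.4],[0.5,-0.6,0.4],[0,0,0],[0,0,0],[0,0,0]],"turn":[0,0,0,0,0,0,0,0,0,0]}' >/dev/null
python3 d.py .6124 -.0215 .002 2; python3 - <<'E'
from h import *
cv2.imwrite("pics/s1.png",cv2.resize(arm.camera("scene")[130:280,230:400,::-1],None,fx=4,fy=4,interpolation=2))
E
```

```text
t 2.6 p [ 0.595  -0.0582  0.1226] yaw 2.02 tz [-0.002 -0.    -1.   ] w 0.0852 F [ 0.1 -0.1  0.2] q7 -1.64
turn rows 0.006  then units [ 0.466 -0.901  3.016]
```

View pics/s1.png

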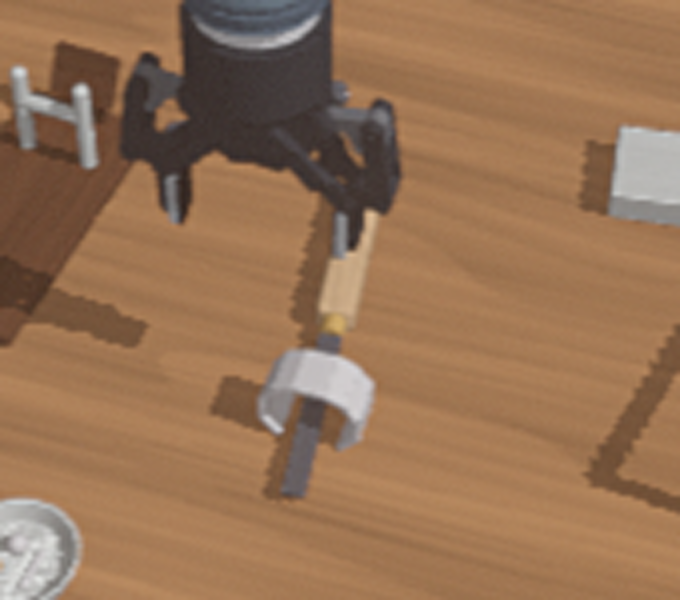

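The gripper is above and behind the cuff (crop 320,390), and the fingers will straddle it. I'll align, descend and close.

```bash
python3 -m creep '{"dp":[[0.23,-0.45,0],[0.23,-0.45,0],[0,0,0],[0,0,0.4],[0,0,0.4],[0,0,0.4],[0,0,0.4],[0,0,0.4],[0,0,0.4],[0,0,0.3],[0,0,0.2],[0,0,0],[0,0,0],[0,0,0]],"turn":[0,0,0,0,0,0,0,0,0,0,0,0,0,0]}' >/dev/null
python3 d.py .6124 -.0215 .000 2
```

```text
t 3.82 p [ 0.6138 -0.0214  0.0083] yaw 1.99 tz [ 0.002 -0.    -1.   ] w 0.0854 F [ 0.3 -0.5  0.3] q7 -1.76
turn rows -0.003  then units [-0.034  0.     0.209]
```

```bash
python3 -m creep '{"dp":[[-0.03,0,0.1],[0,0,0.1],[0,0,0],[0,0,0]],"turn":[0,0,0,0]}' >/dev/null;python3 -m creep '{"dp":[[0,0,0],[0,0,0],[0,0,0],[0,0,0],[0,0,0],[0,0,0],[0,0,0],[0,0,0],[0,0,0],[0,0,0]],"turn":[0,0,0,0,0,0,0,0,0,0]}' 1
python3 d.py .6124 -.0215 .19 2
```

```text
t: 4.98
tool_pos: [0.6121, -0.0211, -0.0003]
ee_rot: [1.0, 0.018, 0.0, -0.0]
wrist_force: [-1.3, 0.3, 4.8]
gripper_width: 0.059
gripper_force: 64.3
t 4.98 p [ 6.121e-01 -2.110e-02 -3.000e-04] yaw 2.01 tz [ 0.001  0.    -1.   ] w 0.059 F [-1.3  0.3  4.8] q7 -1.77
turn rows 0.003  then units [ 0.006  0.01  -4.757]
```

Width 59 matches the cuff's 60. Lifting by 180 mm and checking.

```bash
python3 -m creep '{"dp":[[0,0,-0.1],[0,0,-0.2],[0,0,-0.3],[0,0,-0.5],[0,0,-0.6],[0,0,-0.6],[0,0,-0.6],[0,0,-0.6],[0,0,-0.5],[0,0,-0.3],[0,0,-0.2],[0,0,0],[0,0,0]],"turn":[0,0,0,0,0,0,0,0,0,0,0,0,0]}' >/dev/null
python3 d.py .5344 .309 .19 -12.2; python3 - <<'E'
from h import *
im=arm.camera("scene");cv2.imwrite("pics/s2f.png",im[:,:,::-1])
cv2.imwrite("pics/s2.png",cv2.resize(im[100:270,230:430,::-1],None,fx=3.5,fy=3.5,interpolation=2))
E
```

```text
t 6.07 p [ 0.6111 -0.0212  0.1788] yaw 2.01 tz [-0.001 -0.    -1.   ] w 0.0589 F [-0.1 -0.3 -1.7] q7 -1.69
turn rows 3.553  then units [-3.619 -7.664 -0.279]
```

View pics/s2.png

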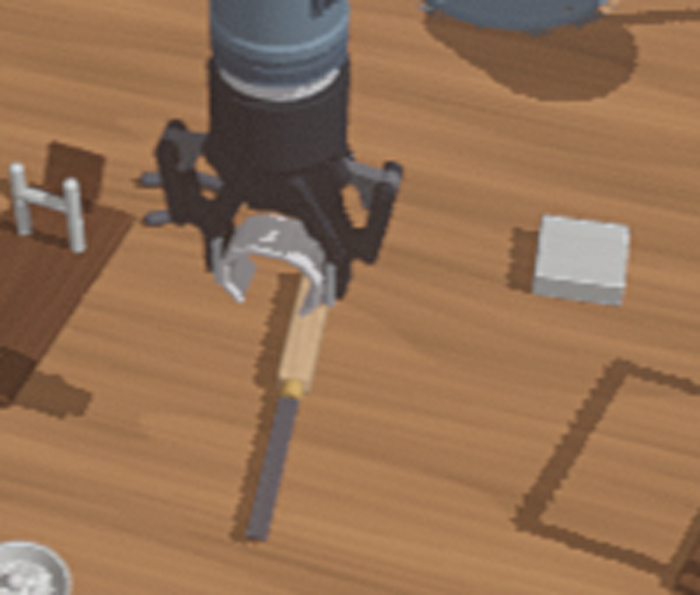

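The cuff is held upright between the fingers, with its crown at crop (275,230), and the file is undisturbed. Next: turn to the rail's yaw and go over it.

```bash
python3 -m creep '{"dp":[[0,0,-0.2],[0,0,-0.3],[0,0,-0.3],[0,0,0],[-0.2,-0.4,0],[-0.3,-0.64,0],[-0.3,-0.64,0],[-0.3,-0.64,0],[-0.3,-0.64,0],[-0.3,-0.64,0],[-0.3,-0.64,0],[-0.3,-0.64,0],[-0.3,-0.64,0],[-0.3,-0.64,0],[-0.3,-0.64,0],[-0.3,-0.64,0],[-0.2,-0.4,0],[0,0,0],[0,0,0],[0,0,0]],"turn":[0.89,0.89,0.89,0.88,0,0,0,0,0,0,0,0,0,0,0,0,0,0,0,0]}' >/dev/null
python3 d.py .5344 .309 .2 -12.2; python3 - <<'E'
from h import *
a=arm.camera("scene");b=arm.camera("top");cv2.imwrite("pics/s3s.png",a[:,:,::-1]);cv2.imwrite("pics/s3t.png",b[:,:,::-1])
cv2.imwrite("pics/s3.png",cv2.resize(np.hstack([a[110:290,400:520],b[110:290,120:250]])[:,:,::-1],None,fx=3.2,fy=3.2,interpolation=2))
E
```

```text
t 7.78 p [0.5331 0.3147 0.2096] yaw -12.25 tz [-0.002 -0.003 -1.   ] w 0.0592 F [ 0.5 -0.1 -2.5] q7 -2.53
turn rows -0.012  then units [0.062 0.133 0.24 ]
```

View pics/s3.png

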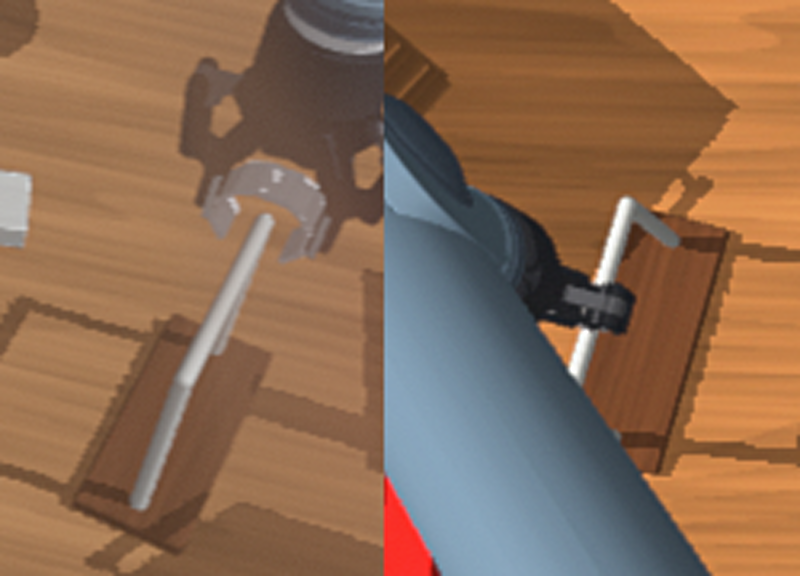

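The cuff (crop 265,190 left) sits over the bar and is aligned with it. Small lateral correction, then lower.

```bash
python3 -m creep '{"dp":[[0.06,0.12,0],[0,0,0],[0,0,0.2],[0,0,0.3],[0,0,0.3],[0,0,0.3],[0,0,0.3],[0,0,0.3],[0,0,0.2],[0,0,0],[0,0,0]],"turn":[0,0,0,0,0,0,0,0,0,0,0]}' >/dev/null
python3 d.py .5344 .309 .112 -12.2
```

```text
t 8.8 p [0.534  0.3113 0.1344] yaw -12.17 tz [-0.001 -0.001 -1.   ] w 0.0592 F [ 0.   0.5 -1.1] q7 -2.56
turn rows 0.006  then units [0.021 0.053 0.559]
```

```bash
python3 -m creep '{"dp":[[0,0.03,0.2],[0,0,0.15],[0,0,0.1],[0,0,0.05],[0,0,0],[0,0,0]],"turn":[0,0,0,0,0,0]}' >/dev/null
python3 d.py .5344 .309 .11 -12.2
```

```text
t 9.3 p [0.5343 0.3102 0.1153] yaw -12.19 tz [-0.  0. -1.] w 0.0588 F [-0.1 -0.3 -0.8] q7 -2.56
turn rows 0.002  then units [0.01  0.029 0.132]
```

```bash
python3 -m creep '{"dp":[[0,0,0.05],[0,0,0.04],[0,0,0],[0,0,0]],"turn":[0,0,0,0]}' | grep -E "pos|wrist"; python3 -m creep '{"dp":[[0,0,0.03],[0,0,0.03],[0,0,0],[0,0,0]],"turn":[0,0,0,0]}' | grep -E "pos|wrist"
```

```text
tool_pos: [0.5342, 0.3102, 0.1117]
wrist_force: [0.0, -0.6, -1.3]
tool_pos: [0.5346, 0.3104, 0.1111]
wrist_force: [-2.2, -2.7, 6.7]
```

Contact at 6.7 N. Release and rise.

```bash
python3 -m creep '{"dp":[[0,0,0],[0,0,0],[0,0,0],[0,0,0],[0,0,0],[0,0,0],[0,0,0],[0,0,0],[0,0,-0.2],[0,0,-0.4],[0,0,-0.5],[0,0,-0.5],[0,0,-0.5],[0,0,-0.5],[0,0,-0.2],[0,0,0],[0,0,0]],"turn":[0,0,0,0,0,0,0,0,0,0,0,0,0,0,0,0,0]}' 0 | grep width
python3 d.py .5223 -.0345 .2 7.2; python3 - <<'E'
from h import *
a=arm.camera("scene")
b=a
cv2.imwrite("pics/s4.png",cv2.resize(a[140:290,280:500,::-1],None,fx=3.5,fy=3.5,interpolation=2))
E
```

```text
gripper_width: 0.0853
t 11.38 p [0.5343 0.3102 0.2215] yaw -12.19 tz [ 0.001  0.    -1.   ] w 0.0853 F [-0.4 -0.1 -0.5] q7 -2.52
turn rows -4.848  then units [-1.378  8.513  0.538]
```

View pics/s4.png

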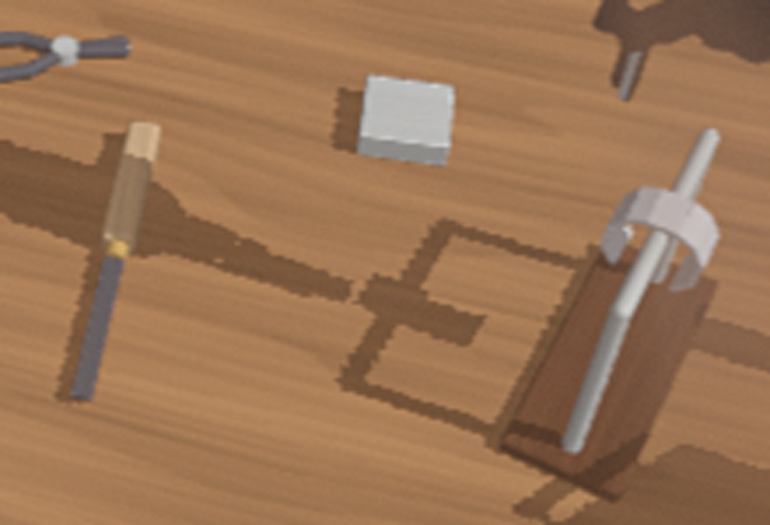

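The cuff hangs upright astride the bar (crop 665,220) and the file lies free. Going to the file's balance point.

```bash
python3 -m creep '{"dp":[[0,0,0],[0,0,0],[0,0,0],[0,0,0],[0,0,0],[-0.1,0.4,0],[-0.1,0.62,0],[-0.1,0.62,0],[-0.1,0.62,0],[-0.1,0.62,0],[-0.1,0.62,0],[-0.1,0.62,0],[-0.1,0.62,0],[-0.1,0.62,0],[-0.1,0.62,0],[-0.1,0.62,0],[-0.1,0.62,0],[-0.1,0.62,0],[-0.1,0.62,0],[0,0,0]],"turn":[-0.97,-0.97,-0.97,-0.97,-0.97,0,0,0,0,0,0,0,0,0,0,0,0,0,0,0]}' 0 >/dev/null
python3 -m creep '{"dp":[[0,0,0],[0,0,0]],"turn":[0,0]}' >/dev/null
python3 d.py .5223 -.0345 .001 7.2; python3 - <<'E'
from h import *
a=arm.camera("scene")[:,:,::-1];cv2.imwrite("pics/s5f.png",a)
hsv=cv2.cvtColor(np.ascontiguousarray(a),cv2.COLOR_BGR2HSV).astype(int);S,V=hsv[...,1],hsv[...,2]
o=cv2.imread("pics/scene0.png");h0=cv2.cvtColor(o,cv2.COLOR_BGR2HSV).astype(int)
for h in(h0,hsv):
    m=((h[...,2]<120)&(h[...,1]<80)).astype(np.uint8);m[:205]=0;m[265:]=0;m[:,:290]=0;m[:,330:]=0
    c=max(cv2.findContours(m,0,2)[0],key=cv2.contourArea);print(cv2.boundingRect(c),cv2.minAreaRect(c))
E
```

```text
t 13.27 p [ 0.5203 -0.0318  0.22  ] yaw 7.22 tz [-0.002  0.001 -1.   ] w 0.0854 F [-0.4  1.3 -0.3] q7 -1.52
turn rows 0.005  then units [0.042 0.073 5.475]
(300, 229, 12, 25) ((305.5154113769531, 241.27694702148438), (6.051699638366699, 24.996152877807617), 15.255120277404785)
(300, 213, 15, 41) ((307.3165283203125, 233.31915283203125), (5.8311004638671875, 41.230003356933594), 13.626995086669922)
```

```bash
python3 -m creep '{"dp":[[0.04,0.07,0.3],[0,0,0.5],[0,0,0.6],[0,0,0.6],[0,0,0.6],[0,0,0.6],[0,0,0.6],[0,0,0.5],[0,0,0.4],[0,0,0.3],[0,0,0.2],[0,0,0.1],[0,0,0],[0,0,0],[0,0,0]],"turn":[0,0,0,0,0,0,0,0,0,0,0,0,0,0,0]}' >/dev/null
python3 d.py .5223 -.0345 .003 7.2
```

```text
t 14.57 p [ 0.5242 -0.0351  0.0103] yaw 7.21 tz [ 0.002 -0.    -1.   ] w 0.0852 F [-0.3  0.6  1.5] q7 -1.65
turn rows 0.002  then units [-0.045 -0.021  0.181]
```

```bash
python3 -m creep '{"dp":[[-0.04,-0.02,0.1],[0,0,0.08],[0,0,0],[0,0,0]],"turn":[0,0,0,0]}' >/dev/null;python3 -m creep '{"dp":[[0,0,0],[0,0,0],[0,0,0],[0,0,0],[0,0,0],[0,0,0],[0,0,0],[0,0,0],[0,0,0],[0,0,0],[0,0,0],[0,0,0]],"turn":[0,0,0,0,0,0,0,0,0,0,0,0]}' 1 | grep grip
python3 d.py .5223 -.0345 .003 7.2
python3 -m creep '{"dp":[[0,0,-0.1],[0,0,-0.2],[0,0,-0.4],[0,0,-0.6],[0,0,-0.6],[0,0,-0.6],[0,0,-0.6],[0,0,-0.6],[0,0,-0.5],[0,0,-0.3],[0,0,-0.2],[0,0,0],[0,0,0]],"turn":[0,0,0,0,0,0,0,0,0,0,0,0,0]}' |grep grip
python3 d.py .5133 -.2495 .2 -5.2; python3 - <<'E'
from h import *
a=arm.camera("scene");cv2.imwrite("pics/s6f.png",a[:,:,::-1])
cv2.imwrite("pics/s6.png",cv2.resize(a[90:270,190:390,::-1],None,fx=3.3,fy=3.3,interpolation=2))
E
```

```text
gripper_width: 0.0228
gripper_force: 60.4
t 15.9 p [ 0.5219 -0.0345  0.0024] yaw 7.21 tz [ 0.001  0.    -1.   ] w 0.0228 F [0.2 0.  3.8] q7 -1.65
turn rows 0.002  then units [ 0.011  0.002 -0.016]
gripper_width: 0.0226
gripper_force: 60.0
t 16.98 p [ 0.5208 -0.0346  0.1895] yaw 7.2 tz [-0.001 -0.    -1.   ] w 0.0226 F [-0.4 -0.2 -1. ] q7 -1.53
turn rows 3.101  then units [ 0.301  5.367 -0.264]
```

View pics/s6.png

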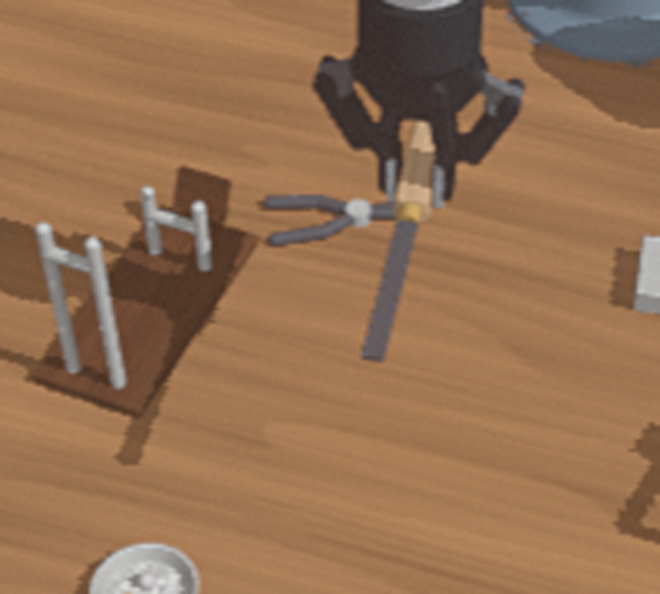

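The file is held level in the grip (blade tip at crop 373,357), and the pliers and block are unmoved. Moving above the rest.

```bash
python3 -m creep '{"dp":[[0,0,-0.2],[0,0,-0.2],[0,0,0],[0,0,0],[0,0.3,0],[0.04,0.6,0],[0.04,0.6,0],[0.04,0.6,0],[0.03,0.6,0],[0.03,0.6,0],[0.03,0.6,0],[0,0.6,0],[0,0.6,0],[0,0.5,0],[0,0.2,0],[0,0,0],[0,0,0],[0,0,0]],"turn":[0.78,0.78,0.78,0.78,0,0,0,0,0,0,0,0,0,0,0,0,0,0]}' >/dev/null
python3 d.py .5105 -.2497 .135 -5.3; python3 - <<'E'
from h import *
a=arm.camera("top");cv2.imwrite("pics/s7t.png",a[:,:,::-1]);b=arm.camera("scene");cv2.imwrite("pics/s7s.png",b[:,:,::-1])
cv2.imwrite("pics/s7.png",cv2.resize(np.hstack([a[150:290,380:490],b[120:260,180:280]])[:,:,::-1],None,fx=3.8,fy=3.8,interpolation=2))
E
```

```text
t 18.53 p [ 0.5086 -0.2642  0.2055] yaw -5.11 tz [-0.001  0.002 -1.   ] w 0.0228 F [ 0.4  0.6 -1.3] q7 -1.3
turn rows 0.046  then units [ 0.013 -0.364  1.761]
```

View pics/s7.png

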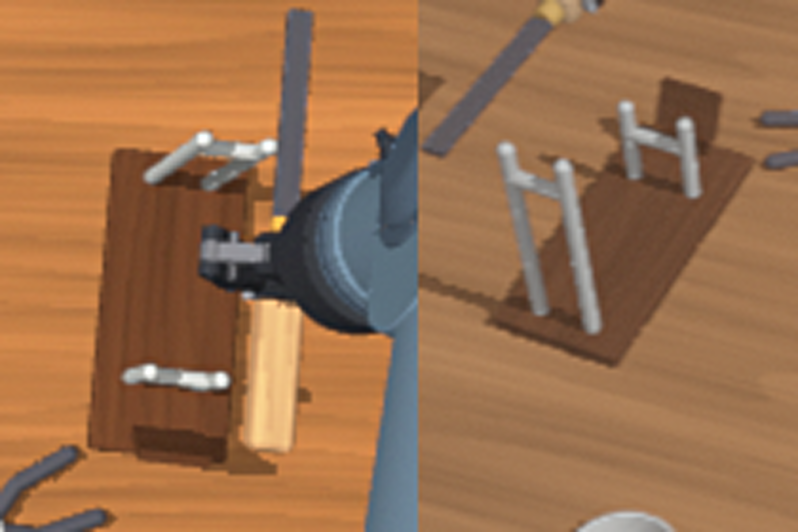

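The file hangs level and parallel to the rest, about 15 mm too far right (as expected), and above the forks. That used my tenth picture, so from here I measure numerically.

```bash
python3 -m creep '{"dp":[[0.01,-0.18,0],[0,-0.18,0],[0,0,0],[0,0,0],[0,0,0]],"turn":[0.046,0,0,0,0]}' >/dev/null
python3 d.py .5105 -.2497 .14 -5.3; python3 - <<'E'
from h import *
a=arm.camera("top")[:,:,::-1];cv2.imwrite("pics/s8t.png",a)
s=arm.get_state();z=s["tool_pos"][2]-.0024+.0135
hsv=cv2.cvtColor(np.ascontiguousarray(a),cv2.COLOR_BGR2HSV).astype(int);H,S,V=hsv[...,0],hsv[...,1],hsv[...,2]
m=((V<130)&(S<90)).astype(np.uint8);m[:148]=0;m[205:]=0;m[:,:425]=0;m[:,470:]=0
pts=[]
for v in range(150,200,3):
    x=np.flatnonzero(m[v]); 
    if len(x): pts.append(plane("top",(x.mean(),v),z)[:2]); print(v,x.min(),x.max(),pts[-1].round(4))
E
```

```text
t 19.05 p [ 0.5104 -0.2516  0.2062] yaw -5.39 tz [ 0. -0. -1.] w 0.0227 F [ 0.4  0.5 -1.5] q7 -1.33
turn rows -0.024  then units [-0.002 -0.047  1.656]
153 450 456 [ 0.6586 -0.265 ]
156 450 455 [ 0.6521 -0.2639]
159 450 456 [ 0.6456 -0.2648]
162 449 455 [ 0.6391 -0.2626]
165 449 455 [ 0.6327 -0.2625]
168 449 455 [ 0.6262 -0.2625]
171 449 454 [ 0.6198 -0.2613]
174 448 454 [ 0.6133 -0.2602]
177 448 454 [ 0.6069 -0.2601]
180 448 454 [ 0.6005 -0.26  ]
183 448 453 [ 0.5941 -0.2589]
186 447 453 [ 0.5877 -0.2578]
189 432 453 [ 0.5811 -0.2496]
192 428 469 [ 0.5748 -0.2484]
195 425 469 [ 0.5685 -0.2519]
198 433 469 [ 0.5625 -0.2614]
```

The blade line at the fork (y −0.259) matches the fork's centre (−0.258). Descend to just above contact, then on in small steps.

```bash
python3 -m creep '{"dp":[[0,-0.02,0.2],[0,0,0.35],[0,0,0.4],[0,0,0.35],[0,0,0.2],[0,0,0.1],[0,0,0],[0,0,0]],"turn":[0,0,0,0,0,0,0,0]}' |grep -E "pos|wrist"
python3 -m creep '{"dp":[[0,0,0.08],[0,0,0.08],[0,0,0.08],[0,0,0],[0,0,0]],"turn":[0,0,0,0,0]}' |grep -E "pos|wrist"
python3 -m creep '{"dp":[[0,0,0.06],[0,0,0.06],[0,0,0],[0,0,0]],"turn":[0,0,0,0]}' |grep -E "pos|wrist"
```

```text
tool_pos: [0.5106, -0.2515, 0.1423]
wrist_force: [-0.1, -0.1, -1.0]
tool_pos: [0.5101, -0.2511, 0.1323]
wrist_force: [-0.3, -0.4, -1.0]
tool_pos: [0.511, -0.2515, 0.129]
wrist_force: [-2.6, 0.1, 4.5]
```

Contact with the upper fork at 0.130, as predicted. Now lower so the file pivots in the pads.

```bash
for i in 1; do python3 -m creep '{"dp":[[0,0,0.06],[0,0,0.06],[0,0,0.06],[0,0,0]],"turn":[0,0,0,0]}' |grep -E "pos|wrist|grip"; done
python3 -m creep '{"dp":[[0,0,0.06],[0,0,0.06],[0,0,0.06],[0,0,0]],"turn":[0,0,0,0]}' |grep -E "pos|wrist|grip"
python3 d.py .5105 -.2507 .088 -5.3
```

```text
tool_pos: [0.5122, -0.2517, 0.1222]
wrist_force: [-2.2, 0.7, 5.8]
gripper_width: 0.0227
gripper_force: 61.3
tool_pos: [0.5127, -0.2517, 0.115]
wrist_force: [-1.2, 1.2, 5.4]
gripper_width: 0.0226
gripper_force: 61.6
t 21.18 p [ 0.5127 -0.2517  0.115 ] yaw -5.44 tz [ 0.005 -0.002 -1.   ] w 0.0226 F [-1.2  1.2  5.4] q7 -1.35
turn rows -0.034  then units [-0.056 -0.019  0.676]
```

```bash
python3 -m creep '{"dp":[[0,0,0.07],[0,0,0.07],[0,0,0.07],[0,0,0.07],[0,0,0]],"turn":[0,0,0,0,0]}' |grep -E "pos|wrist"
python3 -m creep '{"dp":[[0,0,0.06],[0,0,0.06],[0,0,0.06],[0,0,0.06],[0,0,0],[0,0,0]],"turn":[0,0,0,0,0,0]}' |grep -E "pos|wrist"
python3 d.py .5105 -.2507 .088 -5.3;python3 - <<'E'
from h import *
for n in("top","scene"):cv2.imwrite(f"pics/s9{n}.png",arm.camera(n)[:,:,::-1])
a=cv2.cvtColor(cv2.imread("pics/s9scene.png"),cv2.COLOR_BGR2HSV).astype(int)
# steel-dark blade in scene beyond fork
m=((a[...,2]<130)&(a[...,1]<80)).astype(np.uint8);m[:140]=0;m[215:]=0;m[:,:170]=0;m[:,225:]=0
for v in range(140,215,4):
    x=np.flatnonzero(m[v]);print(v,(x.min(),x.max(),len(x)) if len(x) else '',end=' ')
E
```

```text
tool_pos: [0.5133, -0.2518, 0.104]
wrist_force: [0.3, 1.2, 5.8]
tool_pos: [0.5142, -0.252, 0.095]
wrist_force: [0.1, 0.6, 5.7]
t 22.1 p [ 0.5142 -0.252   0.095 ] yaw -5.43 tz [ 0.008 -0.003 -1.   ] w 0.0226 F [0.1 0.6 5.7] q7 -1.36
turn rows -0.033  then units [-0.094 -0.025  0.175]
140 (np.int64(211), np.int64(224), 14) 144 (np.int64(218), np.int64(224), 7) 148 (np.int64(220), np.int64(222), 3) 152 (np.int64(220), np.int64(221), 2) 156  160 (np.int64(215), np.int64(223), 9) 164 (np.int64(208), np.int64(215), 8) 168 (np.int64(200), np.int64(216), 15) 172 (np.int64(193), np.int64(222), 16) 176 (np.int64(194), np.int64(218), 7) 180 (np.int64(206), np.int64(219), 5) 184 (np.int64(207), np.int64(224), 5) 188 (np.int64(208), np.int64(220), 4) 192 (np.int64(208), np.int64(221), 6) 196 (np.int64(209), np.int64(222), 5) 200 (np.int64(209), np.int64(222), 5) 204 (np.int64(223), np.int64(223), 1) 208  212
```

```bash
python3 -m creep '{"dp":[[0,0,0.05],[0,0,0.05],[0,0,0],[0,0,0]],"turn":[0,0,0,0]}' |grep -E "pos|wrist"
python3 -m creep '{"dp":[[0,0,0.05],[0,0,0.04],[0,0,0],[0,0,0]],"turn":[0,0,0,0]}' |grep -E "pos|wrist"
python3 -m creep '{"dp":[[0,0,0.04],[0,0,0],[0,0,0]],"turn":[0,0,0]}' |grep -E "pos|wrist"
```

```text
tool_pos: [0.5144, -0.2524, 0.0913]
wrist_force: [0.2, 0.8, 5.6]
tool_pos: [0.5147, -0.2524, 0.0898]
wrist_force: [-3.9, 2.1, 16.2]
tool_pos: [0.5147, -0.2525, 0.0897]
wrist_force: [-7.1, 3.8, 24.4]
```

The handle is seated on the lower fork (force rising at 0.090). Relieve the force, release and rise clear.

```bash
python3 -m creep '{"dp":[[0,0,-0.07],[0,0,0]],"turn":[0,0]}' |grep -E "pos|wrist"
python3 -m creep '{"dp":[[0,0,0],[0,0,0],[0,0,0],[0,0,0],[0,0,0],[0,0,0],[0,0,0],[0,0,0],[0,0,-0.1],[0,0,-0.3],[0,0,-0.5],[0,0,-0.6],[0,0,-0.6],[0,0,-0.6],[0,0,-0.6],[0,0,-0.6],[0,0,-0.3],[0,0,0],[0,0,0]],"turn":[0,0,0,0,0,0,0,0,0,0,0,0,0,0,0,0,0,0,0]}' 0 |grep -E "pos|wrist|width"
python3 -m creep '{"dp":[[0,0,0],[-0.4,0.5,0],[-0.5,0.6,0],[-0.5,0.6,0],[-0.5,0.6,0],[-0.5,0.6,0],[-0.3,0.5,0],[0,0.5,0],[0,0.5,0],[0,0.5,0],[0,0,0],[0,0,0],[0,0,0]],"turn":[0,0,0,0,0,0,0,0,0,0,0,0,0]}' 0 |grep -E "pos"
python3 - <<'E'
from h import *
out={}
for n in("top","scene"):
    a=np.ascontiguousarray(arm.camera(n)[:,:,::-1]);cv2.imwrite(f"pics/e{n}.png",a)
    h=cv2.cvtColor(a,cv2.COLOR_BGR2HSV).astype(int);H,S,V=h[...,0],h[...,1],h[...,2]
    x0,x1,y0,y1=(400,465,140,285) if n=="top" else (165,275,115,225)
    for k,m in[("ferr",(H>18)&(H<30)&(S>130)&(V>150)),("handle",(V>170)&(S>50)&(S<125)&(H>8)),("blade",(V<135)&(S<75))]:
        q=np.zeros(m.shape,np.uint8);q[y0:y1,x0:x1]=m[y0:y1,x0:x1]
        c=cv2.findContours(q,0,2)[0]
        for c in sorted(c,key=cv2.contourArea)[-2:]:
            if cv2.contourArea(c)>3: print(n,k,cv2.boundingRect(c),np.round(cv2.boxPoints(cv2.minAreaRect(c)),1).tolist())
E
```

```text
tool_pos: [0.5144, -0.2524, 0.0897]
wrist_force: [-0.3, 0.5, 10.3]
tool_pos: [0.5106, -0.2513, 0.2548]
wrist_force: [0.8, -0.3, -0.6]
gripper_width: 0.0855
tool_pos: [0.3839, -0.4344, 0.2522]
top ferr (434, 211, 4, 5) [[434.0, 211.0], [437.0, 211.0], [437.0, 215.0], [434.0, 215.0]]
top handle (423, 213, 18, 48) [[421.6000061035156, 258.70001220703125], [431.1000061035156, 212.8000030517578], [441.5, 215.0], [432.0, 260.79998779296875]]
top blade (420, 160, 31, 51) [[419.3999938964844, 198.89999389648438], [445.79998779296875, 158.3000030517578], [465.29998779296875, 170.89999389648438], [439.0, 211.60000610351562]]
scene handle (222, 146, 28, 17) [[221.60000610351562, 154.1999969482422], [246.39999389648438, 141.8000030517578], [251.0, 151.0], [226.1999969482422, 163.39999389648438]]
scene blade (234, 160, 5, 7) [[234.0, 160.0], [238.0, 160.0], [238.0, 166.0], [234.0, 166.0]]
scene blade (192, 159, 34, 49) [[191.5, 160.1999969482422], [223.0, 158.8000030517578], [225.0, 207.0], [193.5, 208.3000030517578]]
```

```bash
python3 - <<'E'
from h import *
O=np.array([.5135,-.250]);a=np.radians(-5.2);Q=np.array([[np.cos(a),-np.sin(a)],[np.sin(a),np.cos(a)]])
def rf(p): return np.round(np.r_[(p[:2]-O)@Q,p[2:]]*1000,1)
t=cv2.imread("pics/etop.png");h=cv2.cvtColor(t,cv2.COLOR_BGR2HSV).astype(int);m=(h[...,2]<135)&(h[...,1]<75)
for v in(159,160,161,163,166,170,175,200,205):
    x=np.flatnonzero(m[v,400:465])+400;print(v,x.tolist())
v=160.;u=np.flatnonzero(m[161,400:465]).mean()+400
s=cv2.imread("pics/escene.png");h=cv2.cvtColor(s,cv2.COLOR_BGR2HSV).astype(int);ms=(h[...,2]<135)&(h[...,1]<75)
for w in range(158,182,2): print(w,(np.flatnonzero(ms[w,165:240])+165).tolist())
print("tip expect 126,0,167:",rf(plane("top",(u,v),.167)))
print("front expect 7,0,114:",rf(plane("top",(436.3,213.9),.114)))
print("end expect -94,0,60:",rf(plane("top",(426.8,259.7),.060)))
E
```

```text
159 []
160 [445, 446, 447, 448]
161 [444, 445, 446, 447, 448, 449, 450]
163 [444, 445, 446, 447, 448, 449]
166 [444, 445, 446, 447, 448, 449]
170 [443, 444, 445, 446, 447, 448]
175 [442, 443, 444, 445, 446, 447]
200 [436, 437, 438, 439, 440, 441, 442]
205 [435, 436, 437, 438, 439, 440, 441]
158 []
160 [216, 217, 218, 219, 220, 221, 222, 223, 236, 237, 238]
162 [212, 213, 214, 215, 216, 220, 221, 222, 234, 235, 236, 237, 238]
164 [202, 207, 208, 209, 210, 211, 212, 213, 214, 215, 235, 236, 237, 238]
166 [202, 203, 204, 205, 206, 207, 208, 209, 210, 211, 212, 213, 215, 216, 235, 237, 238]
168 [198, 199, 200, 201, 202, 203, 204, 205, 206, 207, 208, 209, 210, 211, 214, 215, 216, 217, 221]
170 [194, 195, 196, 197, 198, 199, 200, 201, 202, 203, 204, 205, 206, 207, 209, 210, 211, 216, 217]
172 [192, 193, 194, 195, 196, 197, 198, 199, 200, 201, 203, 204, 205, 206, 207, 215, 216, 217]
174 [195, 196, 197, 204, 205, 206, 207, 208, 218, 222]
176 [204, 206, 207, 208, 218]
178 [205, 206, 207, 208, 218]
180 [206, 207, 208, 209, 219]
tip expect 126,0,167: [142.7  -3.3 167. ]
front expect 7,0,114: [ 28.   -2.4 114. ]
end expect -94,0,60: [-75.7  -2.1  60. ]
```

```bash
python3 - <<'E'
from h import *
O=np.array([.5135,-.250]);a=np.radians(-5.2);Q=np.array([[np.cos(a),-np.sin(a)],[np.sin(a),np.cos(a)]])
def rf(p): return np.round(np.r_[(p[:2]-O)@Q,p[2:3]]*1000,1)
def go(tp):
 print("tip",rf(tri((446.8,160),(194.5,tp))))
go(172)
for n,y0,y1,x0,x1 in(("top",205,220,425,445),("scene",150,170,215,240)):
    h=cv2.cvtColor(cv2.imread(f"pics/e{n}.png"),cv2.COLOR_BGR2HSV)[y0:y1,x0:x1].astype(int)
    m=(h[...,1]>140)&(h[...,2]>140)&(h[...,0]>16); v,u=np.nonzero(m);print(n,len(u),u.mean()+x0,v.mean()+y0,u.min()+x0,u.max()+x0,v.min()+y0,v.max()+y0)
E
python3 d.py .5144 -.2524 .20 -5.3
```

```text
tip [141.   -0.7 171.3]
top 33 436.3333333333333 212.6969696969697 433 439 210 215
t 26.05 p [ 0.3846 -0.4342  0.2531] yaw -5.32 tz [-0.001  0.002 -1.   ] w 0.0855 F [ 0.4  0.3 -0.8] q7 -0.9
turn rows -0.006  then units [ 2.811 -4.824  1.327]<stdin>:9: RuntimeWarning: Mean of empty slice.
  ret = ret.dtype.type(ret / rcount)
Traceback (most recent call last):
ValueError: zero-size array to reduction operation minimum which has no identity
```

Both views agree that the file sits about 15 mm too far up the slope, near the x limit. I'll regrasp it and slide it down.

```bash
python3 -m creep '{"dp":[[0.3,-0.5,0],[0.35,-0.6,0],[0.35,-0.6,0],[0.35,-0.6,0],[0.35,-0.6,0],[0.35,-0.6,0],[0.35,-0.6,0],[0.35,-0.6,0],[0.06,-0.12,0],[0,0,0],[0,0,0],[0,0,0]],"turn":[0,0,0,0,0,0,0,0,0,0,0,0]}' 0 >/dev/null
python3 d.py .5144 -.2524 .092 -5.3
```

```text
t 27.05 p [ 0.5132 -0.2564  0.2539] yaw -5.57 tz [-0.001 -0.001 -1.   ] w 0.0855 F [-0.4 -0.9  1. ] q7 -1.32
turn rows -0.068  then units [ 0.022 -0.102  4.049]
```

```bash
python3 -m creep '{"dp":[[0.02,-0.06,0],[0,0,0],[0,0,0.3],[0,0,0.5],[0,0,0.6],[0,0,0.6],[0,0,0.6],[0,0,0.5],[0,0,0.4],[0,0,0.3],[0,0,0.2],[0,0,0.05],[0,0,0],[0,0,0]],"turn":[0,0,0,0,0,0,0,0,0,0,0,0,0,0]}' 0 |grep -E "pos|wrist"
python3 d.py .5144 -.2524 .092 -5.3
python3 -m creep '{"dp":[[0,0,0],[0,0,0],[0,0,0],[0,0,0],[0,0,0],[0,0,0],[0,0,0],[0,0,0],[0,0,0],[0,0,0],[0,0,0]],"turn":[0,0,0,0,0,0,0,0,0,0,0]}' 1 |grep -E "pos|wrist|grip"
```

```text
tool_pos: [0.5161, -0.2529, 0.0929]
wrist_force: [0.1, 1.1, 0.3]
t 28.22 p [ 0.5161 -0.2529  0.0929] yaw -5.46 tz [ 0.002 -0.001 -1.   ] w 0.0855 F [0.1 1.1 0.3] q7 -1.36
turn rows -0.041  then units [-0.045 -0.008  0.022]
tool_pos: [0.5157, -0.2527, 0.0926]
wrist_force: [-1.7, 0.7, 4.8]
gripper_width: 0.0226
gripper_force: 61.2
```

```bash
python3 -m creep '{"dp":[[-0.08,-0.01,0.03],[-0.08,-0.02,0.04],[-0.08,0,0.04],[-0.08,0,0.04],[0,0,0],[0,0,0],[0,0,0]],"turn":[0,0,0,0,0,0,0]}' |grep -E "pos|wrist|grip"
python3 d.py .5027 -.2515 .0855 -5.3
```

```text
tool_pos: [0.5014, -0.2498, 0.0852]
wrist_force: [-0.7, 0.1, -0.8]
gripper_width: 0.023
gripper_force: 60.7
t 29.72 p [ 0.5014 -0.2498  0.0852] yaw -5.47 tz [-0.003  0.001 -1.   ] w 0.023 F [-0.7  0.1 -0.8] q7 -1.36
turn rows -0.042  then units [ 0.036  0.04  -0.008]
```

```bash
python3 -m creep '{"dp":[[0,0.02,0.04],[0,0,0],[0,0,0]],"turn":[0,0,0]}' |grep -E "pos|wrist"
python3 -m creep '{"dp":[[0,0,0],[0,0,0],[0,0,0],[0,0,0],[0,0,0],[0,0,0],[0,0,0],[0,0,0],[0,0,-0.1],[0,0,-0.3],[0,0,-0.5],[0,0,-0.6],[0,0,-0.6],[0,0,-0.6],[0,0,-0.6],[0,0,-0.6],[0,0,-0.3],[0,0,0],[0,0,0]],"turn":[0,0,0,0,0,0,0,0,0,0,0,0,0,0,0,0,0,0,0]}' 0 |grep -E "pos|wrist|width"
python3 -m creep '{"dp":[[0,0,0],[-0.4,0.5,0],[-0.5,0.6,0],[-0.5,0.6,0],[-0.5,0.6,0],[-0.5,0.6,0],[-0.3,0.5,0],[0,0.5,0],[0,0.5,0],[0,0.5,0],[0,0,0],[0,0,0],[0,0,0]],"turn":[0,0,0,0,0,0,0,0,0,0,0,0,0]}' 0 |grep -E "pos"
python3 - <<'E'
from h import *
O=np.array([.5135,-.250]);a=np.radians(-5.2);Q=np.array([[np.cos(a),-np.sin(a)],[np.sin(a),np.cos(a)]])
def rf(p): return np.round(np.r_[(p[:2]-O)@Q,p[2:3]]*1000,1)
P={}
for n in("top","scene"):
    im=np.ascontiguousarray(arm.camera(n)[:,:,::-1]);cv2.imwrite(f"pics/g{n}.png",im);P[n]=cv2.cvtColor(im,cv2.COLOR_BGR2HSV).astype(int)
h=P["top"];m=(h[...,2]<135)&(h[...,1]<75)
for v in range(158,176,2): print(v,(np.flatnonzero(m[v,400:465])+400).tolist())
q=np.zeros(m.shape,np.uint8);hm=(h[...,2]>170)&(h[...,1]>50)&(h[...,1]<125)&(h[...,0]>8);q[190:285,405:460]=hm[190:285,405:460]
c=max(cv2.findContours(q,0,2)[0],key=cv2.contourArea);print(np.round(cv2.boxPoints(cv2.minAreaRect(c)),1).tolist())
h=P["scene"];m=(h[...,2]<135)&(h[...,1]<75)
for v in range(154,182,2): print(v,(np.flatnonzero(m[v,165:240])+165).tolist())
# cuff: bright on bar, start vs release
for n in("scene","top"):
    im=P[n];b=(im[...,1]<45)&(im[...,2]>150);r=(slice(185,230),slice(445,495)) if n=="scene" else (slice(165,250),slice(165,230))
    v,u=np.nonzero(b[r]);print(n,"cuff/bar px",len(u),u.min()+r[1].start,u.max()+r[1].start,v.min()+r[0].start,v.max()+r[0].start)
E
```

```text
tool_pos: [0.5017, -0.2499, 0.0851]
wrist_force: [-4.8, 2.7, 7.1]
tool_pos: [0.5029, -0.251, 0.2532]
wrist_force: [0.6, 1.0, -0.4]
gripper_width: 0.0858
tool_pos: [0.3763, -0.4341, 0.2506]
158 []
160 []
162 []
164 []
166 []
168 [443, 444, 445, 446, 447, 448]
170 [442, 443, 444, 445, 446, 447]
172 [442, 443, 444, 445, 446, 447]
174 [441, 442, 443, 444, 445, 446, 447]
[[420.1000061035156, 264.6000061035156], [429.0, 219.8000030517578], [439.3999938964844, 221.89999389648438], [430.5, 266.70001220703125]]
154 []
156 []
158 [222, 223, 224, 225]
160 [217, 218, 219, 220, 221, 222, 223, 224, 225, 226, 227, 237, 238]
162 [213, 214, 215, 216, 220, 221, 222, 223, 224, 234, 235, 236, 237, 238]
164 [202, 208, 209, 210, 211, 212, 213, 214, 215, 235, 236, 237, 238]
166 [203, 204, 205, 206, 207, 208, 209, 210, 211, 212, 213, 214, 215, 216, 235, 237, 238]
168 [199, 200, 201, 202, 203, 204, 205, 206, 207, 208, 209, 210, 211, 212, 213, 214, 215, 216, 217, 221]
170 [196, 197, 198, 199, 200, 201, 202, 203, 204, 205, 206, 207, 209, 210, 211, 216, 217]
172 [199, 200, 201, 202, 203, 204, 205, 206, 207, 215, 216, 217]
174 [204, 205, 206, 207, 208, 218, 222]
176 [204, 206, 207, 208, 218]
178 [205, 206, 207, 208, 218, 219]
180 [206, 207, 208, 209, 219]
scene cuff/bar px 469 456 485 185 229
top cuff/bar px 531 173 196 172 245
```

```bash
python3 - <<'E'
from h import *
O=np.array([.5135,-.250]);a=np.radians(-5.2);Q=np.array([[np.cos(a),-np.sin(a)],[np.sin(a),np.cos(a)]])
def rf(p): return np.round(np.r_[(p[:2]-O)@Q,p[2:3]]*1000,1)
print("tip(126,0,167)",rf(tri((445.5,167),(197.5,170))),rf(plane("top",(445.5,167.),.167)))
print("front(7)",rf(plane("top",(434.2,220.9),.114)),"end(-94)",rf(plane("top",(425.3,265.7),.060)))
a=cv2.imread("pics/etop.png").astype(int);b=cv2.imread("pics/gtop.png").astype(int);d=np.abs(a-b).sum(2)>90
print("moved rail region px:",d[160:260,165:235].sum())
o=cv2.imread("pics/top0.png").astype(int);d=np.abs(o-b).sum(2)>120
for k,r in dict(small=(slice(102,135),slice(245,275)),dish=(slice(115,150),slice(365,405)),block=(slice(270,308),slice(248,290)),pliers=(slice(265,305),slice(352,412))).items(): print(k,d[r].sum())
E
```

```text
tip(126,0,167) [127.4  -2.1 163.7] [126.6  -1.2 167. ]
front(7) [ 11.4   1.  114. ] end(-94) [-90.2   0.2  60. ]
moved rail region px: 0
small 0
dish 0
block 0
pliers 0
```

The file is now within a few mm of its seat, the cuff is still, and the other things are unmoved. Handing in.

```bash
python3 d.py; python3 -c "
from station import arm
print(arm.finish_job())"
```

```text
t 32.73 p [ 0.377  -0.4339  0.2515] yaw -5.33 tz [-0.001  0.002 -1.   ] w 0.0855 F [-0.7  0.1 -0.2] q7 -0.89
the job is handed in; nothing more can be done
None
```

I handed the job in at 32.7 s of the 58 s: the cuff hangs on the rail bar and the file lies in its rest within a few millimetres of its seat, with the other things unmoved, but `finish_job` returned no verdict.

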